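# Fold back the bar trolley's two-leaf gate

## Task

Open the little folding gate on the perforated shelf of the bar trolley: first fold the outer leaf all the way back until it lies flat alongside the inner leaf, leaving the inner leaf about where it is, then swing the folded pair together all the way round to its stop beside the side rail of the shelf. Each leaf has its own wooden knob; do not knock or shift the glass carafe, and let go of the gate at the end.

Things in the scene. Friction and masses are not known exactly. Their poses are not given: they have to be found in the camera images.
- inner_leaf (a joint): Inner leaf: dark steel bars, 155 long, 8 thick, on edge, top 60 above trolley, hinged upright at the short dark post at the shelf's near left corner. Rad: 0 = shut, along the shelf's open near side, pointing at the low white latch post; grows anticlockwise seen from above, in over the shelf; 1.571 = end stop along the left side rail. Stiff hinge (0.4 N m), no spring, stays put. Sizes in mm.
- outer_leaf (a joint): Outer leaf: like the inner, 120 mm long, hinged upright on the inner leaf's free end. Rad, relative to the inner leaf: 0 = straight on in line; grows anticlockwise seen from above, in over the shelf; 3.142 = end stop, flat alongside the inner leaf (4 mm gap), on the side that faces into the shelf when shut. Hinge friction 0.15 N m, no spring, stays put.
- inner_knob (a point): Grip point of the inner leaf's knob, a wooden dowel 18 mm wide, 44 tall, turning freely on an upright pin on the leaf's top near its free end. On the dowel's axis, 28 mm above the leaf, 16 below the dowel's top. Axes follow the leaf: +y to the post, whose hinge axis is 140 mm off; +x across it to the side where the outer leaf folds; z up. The outer leaf's hinge axis is at x +6, y -15 mm.
- outer_knob (a point): Grip point of the outer leaf's knob, an identical dowel (18 mm wide, 44 tall) turning freely on an upright pin on its top near its free end; on the dowel's axis, 28 mm above the leaf, 16 below the dowel's top. Axes turn with the outer leaf: +y along it towards its hinge, whose axis is at x +6, y +100 mm from here; z up. Once folded the two knobs stand about 86 mm apart.
- carafe: Empty glass carafe, loose, 140 mm tall, belly 76 mm wide, neck 44 mm, on the far part of the perforated aluminium shelf (its top 12 mm above the trolley). Origin at the centre of its underside, z up. The leaves clear it when folded in the right order; the gate swung round at full length would strike it.

How it is judged:
By the outcome, as a careful person would: the job done as asked, in the order asked, and still so for the second after the job is handed in, with the robot touching nothing.
It also fails if it takes over 51 s, if anything falls off the work surface, if the arm or the gripper's body presses on something with over 40 N, if the wrist force passes 120 N, or if a joint passes its speed limit or range.

## Robot

A 6-joint arm with a two-finger parallel gripper is mounted at the origin on the work surface. World frame = base frame: x ahead of the robot, y to its left, z up, the work surface at z = 0. Lengths are in m, angles in rad, forces in N, time in s.
With the tool pointing down it reaches from about 0.375 to 0.9 m from the base axis. Payload 3.1 kg.
Tool frame: the origin (TCP) lies on the front face of the gripper's body, between the roots of the fingers; the fingertips stand 73 mm ahead of it and the grasp point (between the pads) lies 54 mm ahead of it (manip.tips_ahead is the distance from the TCP to the fingertips, in m); z points along the fingers, y is the line along which they close (so a half turn about z gives the same grasp; the last joint's range is limited). The gripper opens to 85 mm and grips with 20 to 120 N. Pads are 22 mm wide; open, the fingers measure 114 mm over their backs; the gripper's body (76 mm by 85 mm) begins 54 mm behind the grasp point. The pads swing forward as they close: fully open they stand 13 mm farther back than shut.
Start: joints at [1.071, 0.527, 1.433, -0, 1.181, -0.178], TCP at [0.198, 0.593, 0.304] pointing down, gripper open.
Joint ranges: [-3.08, 3.08], [-0.75, 2.2], [0.22, 2.44], [-1.43, 4.57], [0, 2.65], [-2.85, 2.85]. Speed limits (rad/s): [2.79, 2.79, 3.14, 3.14, 3.14, 3.14].

## Interface

Orientations are given as a unit quaternion [x, y, z, w].
In Python, from station import sense, eyes, workorder, manip gives the robot as it stands.
- The arm moves only by the shell command python3 -m inch 'ROWS' [OPENING] [FORCE]. ROWS is JSON, a list of rows, each an object of numbers: "dx", "dy", "dz": the shift along the tool's x, y, z in cm; "wx", "wy", "wz": the turn, a rotation vector about the tool's x, y, z in degrees. In form: [{"dx": .., "dy": .., "dz": .., "wx": .., "wy": .., "wz": ..}, ...]. A call has 1 to 10 rows; each row shifts and turns the commanded pose from where the row before left it, along the tool's axes as they then stand; what a row does not reach is not made up. A row lasts 1/8 s, in which the tool goes at most 62.5 mm and 10.7 degrees, less where a joint would pass 70% of its speed; a pose out of reach is approached as far as the arm can. A call with a gripper value outside its range is refused whole. OPENING is the opening, from 0 (shut) to 1 (fully open), set as the call begins (- or left out, the last holds). The fingers move at their own pace and stop on an object; FORCE is the grip in N (left out, the last holds). Time passes only in rows, so rows that do not move let the fingers close. It gives the time, the measured TCP pose, the force, the opening and the grip force at its end, in the units of the state.
- sense(): the state, without advancing time (a new reading comes with each control period).
- eyes.snapshot(name): name is "side" or "top" or "wrist"; returns the picture (384x512x3 uint8, red, green, blue); there is no depth.
- eyes.camera_params(name): a dict with "fx", "fy", "cx", "cy" (pixels), "D" ([k1, k2, p1, p2, k3] as OpenCV has them; the pictures are not rectified), "rvec" (rotation vector, rad) and "tvec" (3), from world to camera coordinates, as OpenCV has them. Camera axes: x right, y down, z forward; pixel columns grow to the right and rows downward; lengths in m; the calibration is good to about 2 mm. A picture is of the moment at which its call begins: read the wrist's pose just before it. camera_params takes no time and is no camera call; for the wrist camera it gives the pose at the moment of the call.
- workorder.sign_off(): hands the job in; it is judged then, once.
The state is a dict: "t": time; "q": joint angles; "qd": joint speeds; "tau": joint torques, N m; "tcp_pos": TCP position; "tool_rot": TCP orientation; "force": force on the tool from outside, world axes, zero at the start; "ft_torque": the same for the moment, N m; "finger_gap": opening from 0.0 (shut) to 1.0 (fully open); "gripper_force": force on a finger pad.
Only numpy, scipy, OpenCV 4.12 (cv2) and the standard library are available. Lean on these libraries where they do the work, as an engineer would, in place of code of your own. Each camera call takes 0.05 s, during which the arm holds its last target. There are 200 camera calls.

## Working session

There is one attempt and no reset: what is moved stays moved. The work goes in short steps, Python scripts to look and compute and a shell command to move; the robot and the scene stay as the last step left them, time stands still between calls to the robot, and variables do not carry over. Pictures are saved under pics/ and viewed, at most 10 in all, crops included, and the job is handed in when it is done.

```bash
ls; mkdir -p pics; python3 - <<'E'
from station import sense, eyes
import cv2,numpy as np
s=sense(); print(s['t'],s['tcp_pos'],s['tool_rot'])
for n in('side','top'):
    im=eyes.snapshot(n); cv2.imwrite(f'pics/{n}0.png',im[:,:,::-1]); p=eyes.camera_params(n)
    R=cv2.Rodrigues(np.array(p['rvec']))[0]; print(n,-R.T@np.array(p['tvec']),R[2],p['fx'],p['D'])
a=cv2.imread('pics/side0.png');b=cv2.imread('pics/top0.png')
E
```

```text
pics
0.0 [0.19739303 0.5924231  0.30292983] [ 1.60206301e-01  9.87082965e-01 -1.02007465e-03 -3.48088274e-04]
side [0.56822267 0.50162583 0.57070232] [ 0.07737285 -0.69581068 -0.71404548] 365.8771952396517 [0.01712436 0.         0.         0.         0.        ]
top [0.50380259 0.05457183 1.12607354] [ 0.11345789  0.00378542 -0.99353559] 477.7181716903406 [-0.04852611  0.          0.          0.          0.        ]
```

View pics/side0.png

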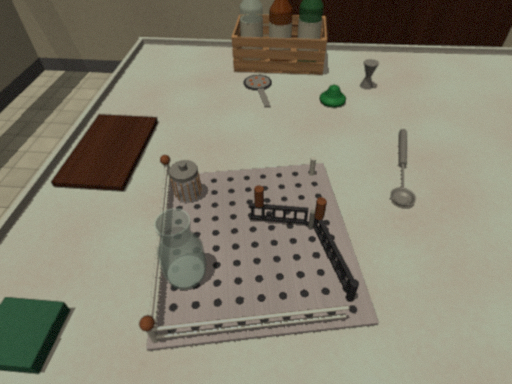

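View pics/top0.png

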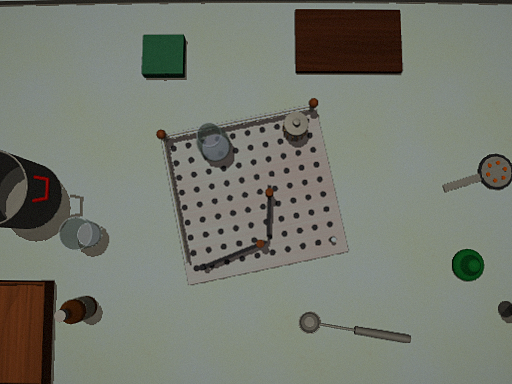

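Side view: post about (350,290), inner knob (320,208), outer knob (259,196), carafe belly (186,265), latch post (312,167). Top view: post (200,267), inner knob (261,244), outer knob (269,191), carafe (213,143), latch post (333,240).

```bash
cat > h.py <<'E'
import cv2,numpy as np
from station import sense,eyes
def ray(n,uv,p=None):
    p=p or eyes.camera_params(n);K=np.array([[p['fx'],0,p['cx']],[0,p['fy'],p['cy']],[0,0,1]])
    R=cv2.Rodrigues(np.array(p['rvec']))[0]
    x=cv2.undistortPoints(np.array([[uv]],float),K,np.array(p['D']))[0,0]
    d=R.T@np.array([*x,1]);return -R.T@np.array(p['tvec']),d/np.linalg.norm(d)
def plane(n,uv,z,p=None):
    c,d=ray(n,uv,p);return (c+d*(z-c[2])/d[2])
def tri(a,b):
    (c1,d1),(c2,d2)=a,b
    s=np.linalg.lstsq(np.c_[d1,-d2],c2-c1,rcond=None)[0];p,q=c1+s[0]*d1,c2+s[1]*d2
    return (p+q)/2,np.linalg.norm(p-q)
def knobs(im,roi):
    hsv=cv2.cvtColor(im,cv2.COLOR_RGB2HSV);m=cv2.inRange(hsv,(3,110,50),(18,255,255))
    k=np.zeros_like(m);x0,y0,x1,y1=roi;k[y0:y1,x0:x1]=m[y0:y1,x0:x1]
    n,l,st,c=cv2.connectedComponentsWithStats(k)
    return [(c[i].round(1),st[i].tolist()) for i in range(1,n) if st[i,4]>12]
E
python3 - <<'E'
from h import *
S=cv2.imread('pics/side0.png')[:,:,::-1].copy();T=cv2.imread('pics/top0.png')[:,:,::-1].copy()
ks=knobs(S,(235,170,340,230));kt=knobs(T,(240,170,290,260))
print(ks);print(kt)
for c,_ in kt: 
    print('top z.09',plane('top',c,.09))
    for d,_ in ks: print(tri(ray('top',c),ray('side',d)))
for n,uv,z in [('top',(200,267),.06),('side',(350,287),.06),('top',(333,240),.03),('top',(314,103),.05),('top',(161,134),.05),('top',(190,264),.03),('top',(215,148),.03),('side',(186,268),.03)]: print(n,uv,plane(n,uv,z).round(4))
E
```

```text
[(array([258.5, 195.7]), [255, 186, 9, 21, 163]), (array([320. , 208.1]), [315, 197, 11, 23, 181])]
[(array([269. , 191.6]), [266, 188, 7, 8, 47]), (array([259.6, 243.4]), [256, 240, 9, 8, 54])]
top z.09 [0.61884283 0.04537003 0.09      ]
(array([0.61934171, 0.04531172, 0.0832005 ]), np.float64(0.0005091010728135659))
(array([0.56312799, 0.05984712, 0.09862759]), np.float64(0.11256330690898698))
top z.09 [0.50643605 0.06576802 0.09      ]
(array([0.56095021, 0.07134628, 0.11705386]), np.float64(0.10979471000129015))
(array([0.50716144, 0.06574564, 0.08293369]), np.float64(0.001428577146611921))
top (200, 267) [0.4544 0.1978 0.06  ]
side (350, 287) [0.4624 0.2033 0.06  ]
top (333, 240) [ 0.5142 -0.1012  0.03  ]
top (314, 103) [ 0.83   -0.0596  0.05  ]
top (161, 134) [0.757  0.2939 0.05  ]
top (190, 264) [0.4598 0.2248 0.03  ]
top (215, 148) [0.728  0.1708 0.03  ]
side (186, 268) [0.7315 0.175  0.03  ]
```

```bash
R='{"dx":-4.1,"dy":-2.76,"dz":0.45}'; python3 -m inch '[{"dx":-4.1,"dy":-2.76,"dz":0.45},{"dx":-4.1,"dy":-2.76,"dz":0.45},{"dx":-4.1,"dy":-2.76,"dz":0.45},{"dx":-4.1,"dy":-2.76,"dz":0.45},{"dx":-4.1,"dy":-2.76,"dz":0.45},{"dx":-4.1,"dy":-2.76,"dz":0.45},{"dx":-4.1,"dy":-2.76,"dz":0.45}]' 0.6 40
python3 -m inch '[{"dx":-4.1,"dy":-2.76,"dz":0.45},{"dx":-4.1,"dy":-2.76,"dz":0.45},{"dx":-4.1,"dy":-2.76,"dz":0.45},{"dx":-4.1,"dy":-2.76,"dz":0.45},{"dx":-4.1,"dy":-2.76,"dz":0.45},{"dx":-4.1,"dy":-2.76,"dz":0.45},{"dx":-4.1,"dy":-2.76,"dz":0.45},{},{}]'
cat >> h.py <<'E'
from scipy.spatial.transform import Rotation as Rot
def togo(target):
    s=sense();d=Rot.from_quat(s['tool_rot']).inv().apply(np.array(target)-s['tcp_pos'])*100
    print('t',round(s['t'],2),'tcp',np.round(s['tcp_pos'],4),'F',np.round(s['force'],1),'gap',round(float(s['finger_gap']),3),'grip',np.round(s['gripper_force'],1),'togo cm',d.round(2));return d
E
python3 - <<'E'
from h import *
togo([.619,.0453,.143])
p=eyes.camera_params('wrist');im=eyes.snapshot('wrist');cv2.imwrite('pics/w1.png',im[:,:,::-1])
k=knobs(im,(0,0,512,384));print(k)
for c,_ in k: print(c,plane('wrist',c,.09,p).round(4),plane('wrist',c,.104,p).round(4))
print('ball',tri(ray('top',(161,134)),ray('side',(147,323))))
print(sense()['q'])
E
```

```text
t 0.1 tcp [0.1974 0.5925 0.303 ] F [-0.2 -0.3  0.2] gap 1.0 grip 0.0 togo cm [-57.31 -38.54  16.06]
[(array([301.2, 215.7]), [219, 122, 171, 206, 19372]), (array([508.2, 146.1]), [505, 131, 7, 36, 201]), (array([508.8, 174.8]), [507, 168, 5, 13, 48]), (array([216.8, 280.7]), [199, 275, 33, 19, 205]), (array([205.5, 329.1]), [185, 306, 43, 51, 1532])]
[301.2 215.7] [0.2463 0.6248 0.09  ] [0.24   0.6245 0.104 ]
[508.2 146.1] [0.2405 0.8457 0.09  ] [0.2345 0.8345 0.104 ]
[508.8 174.8] [0.2718 0.8448 0.09  ] [0.2642 0.8336 0.104 ]
[216.8 280.7] [0.2936 0.5121 0.09  ] [0.285  0.5174 0.104 ]
[205.5 329.1] [0.3556 0.473  0.09  ] [0.3438 0.4803 0.104 ]
ball (array([0.7536272 , 0.29035571, 0.06670024]), np.float64(0.0011123497633994015))
[ 1.07053717e+00  5.28258138e-01  1.43359606e+00  5.70331639e-06
  1.18142551e+00 -1.78477982e-01]invalid input at $[0]: expected keys dx, dy, dz, wx, wy, wz
invalid input at $[0]: expected keys dx, dy, dz, wx, wy, wz
```

View pics/w1.png

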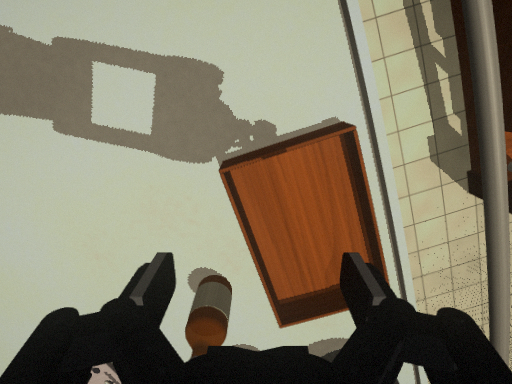

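The wrist view shows only a tray and a bottle below the start pose (the arm did not move: each row needs all six keys). I'll travel a little higher to clear the bottle.

```bash
python3 -m inch '[{"dx":-4.1,"dy":-2.75,"dz":-0.8,"wx":0,"wy":0,"wz":0},{"dx":-4.1,"dy":-2.75,"dz":-0.8,"wx":0,"wy":0,"wz":0},{"dx":-4.1,"dy":-2.75,"dz":-0.8,"wx":0,"wy":0,"wz":0},{"dx":-4.1,"dy":-2.75,"dz":-0.8,"wx":0,"wy":0,"wz":0},{"dx":-4.1,"dy":-2.75,"dz":0,"wx":0,"wy":0,"wz":0},{"dx":-4.1,"dy":-2.75,"dz":0,"wx":0,"wy":0,"wz":0},{"dx":-4.1,"dy":-2.75,"dz":0,"wx":0,"wy":0,"wz":0}]' 0.6 40
python3 -m inch '[{"dx":-4.1,"dy":-2.75,"dz":0,"wx":0,"wy":0,"wz":0},{"dx":-4.1,"dy":-2.75,"dz":1.0,"wx":0,"wy":0,"wz":0},{"dx":-4.1,"dy":-2.75,"dz":1.5,"wx":0,"wy":0,"wz":0},{"dx":-4.1,"dy":-2.75,"dz":2.0,"wx":0,"wy":0,"wz":0},{"dx":-4.1,"dy":-2.75,"dz":2.0,"wx":0,"wy":0,"wz":0},{"dx":-4.1,"dy":-2.75,"dz":2.0,"wx":0,"wy":0,"wz":0},{"dx":-4.1,"dy":-2.75,"dz":2.0,"wx":0,"wy":0,"wz":0},{"dx":0,"dy":0,"dz":0,"wx":0,"wy":0,"wz":0},{"dx":0,"dy":0,"dz":0,"wx":0,"wy":0,"wz":0}]'
python3 - <<'E'
from h import *
togo([.619,.0453,.143])
p=eyes.camera_params('wrist');im=eyes.snapshot('wrist');cv2.imwrite('pics/w2.png',im[:,:,::-1])
k=knobs(im,(0,0,512,384));print(k)
for c,st in k: 
  t=(st[0]+st[2]/2,st[1]+st[3]/2);print(c,plane('wrist',c,.09,p).round(4),plane('wrist',c,.104,p).round(4))
print(sense()['q'])
E
```

```text
t: 1.02
tcp_pos: [0.4097, 0.3181, 0.3358]
tool_rot: [0.16, 0.987, -0.0, -0.0]
force: [0.8, -0.8, 0.7]
finger_gap: 0.6
gripper_force: 0.0
t: 2.15
tcp_pos: [0.6198, 0.0462, 0.2304]
tool_rot: [0.161, 0.987, 0.0, -0.001]
force: [0.0, -0.1, 0.0]
finger_gap: 0.596
gripper_force: 0.0
t 2.15 tcp [0.6198 0.0462 0.2304] F [ 0.  -0.1  0. ] gap 0.596 grip 0.0 togo cm [ 0.03 -0.11  8.74]
[(array([229.2,  47.5]), [214, 31, 31, 36, 788]), (array([254.3, 206.2]), [243, 187, 23, 38, 728]), (array([246.6, 313.7]), [245, 297, 4, 34, 89]), (array([257.4, 315.6]), [256, 299, 3, 33, 70]), (array([235.6, 316.8]), [233, 300, 6, 34, 91]), (array([226.1, 325.6]), [221, 305, 10, 41, 149]), (array([266.9, 321.3]), [265, 304, 5, 34, 77]), (array([272.5, 328.8]), [271, 311, 4, 37, 67])]
[229.2  47.5] [0.5062 0.0654 0.09  ] [0.5085 0.0659 0.104 ]
[254.3 206.2] [0.6167 0.0455 0.09  ] [0.6117 0.0474 0.104 ]
[246.6 313.7] [0.7116 0.0063 0.09  ] [0.7002 0.0108 0.104 ]
[257.4 315.6] [0.7166 0.0148 0.09  ] [0.7049 0.0186 0.104 ]
[235.6 316.8] [ 0.7118 -0.0042  0.09  ] [0.7004 0.001  0.104 ]
[226.1 325.6] [ 0.7186 -0.0158  0.09  ] [ 0.7067 -0.0099  0.104 ]
[266.9 321.3] [0.7255 0.0208 0.09  ] [0.7132 0.0243 0.104 ]
[272.5 328.8] [0.7354 0.023  0.09  ] [0.7224 0.0263 0.104 ]
[-1.04200357e-01  6.09474280e-01  1.50873019e+00  4.12334991e-04
  1.02446577e+00 -1.35389468e+00]
```

View pics/w2.png

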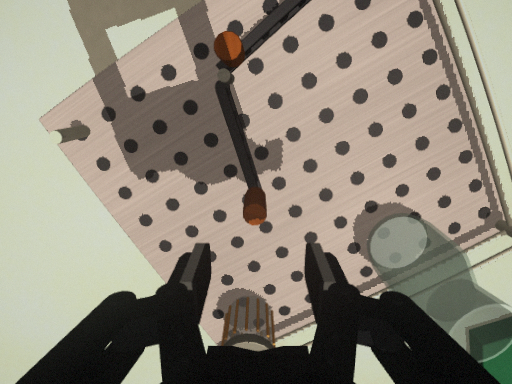

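Wrist view: outer knob at (254,206), lying between the finger lines at (200,260) and (315,260). Inner knob is at (229,47), outer hinge (224,76), and the carafe (400,245) is well clear. Descend and grip.

```bash
python3 -m inch '[{"dx":0.05,"dy":-0.1,"dz":2,"wx":0,"wy":0,"wz":0},{"dx":0,"dy":0,"dz":2,"wx":0,"wy":0,"wz":0},{"dx":0,"dy":0,"dz":2,"wx":0,"wy":0,"wz":0},{"dx":0,"dy":0,"dz":1.7,"wx":0,"wy":0,"wz":0},{"dx":0,"dy":0,"dz":1,"wx":0,"wy":0,"wz":0},{"dx":0,"dy":0,"dz":0,"wx":0,"wy":0,"wz":0}]'
python3 -m inch '[{"dx":0,"dy":0,"dz":0,"wx":0,"wy":0,"wz":0},{"dx":0,"dy":0,"dz":0,"wx":0,"wy":0,"wz":0},{"dx":0,"dy":0,"dz":0,"wx":0,"wy":0,"wz":0},{"dx":0,"dy":0,"dz":0,"wx":0,"wy":0,"wz":0},{"dx":0,"dy":0,"dz":0,"wx":0,"wy":0,"wz":0},{"dx":0,"dy":0,"dz":0,"wx":0,"wy":0,"wz":0}]' 0 40
python3 - <<'E'
from h import *
togo([.619,.0453,.143])
T=eyes.snapshot('top');print(knobs(T,(240,170,290,260)))
p=np.load('x') if 0 else None
# knob geometry in world
I=np.array([.507,.0657]);P=np.array([.456,.200]);O=np.array(sense()['tcp_pos'][:2])
u=(I-P)/np.linalg.norm(I-P);n=np.array([-u[1],u[0]])
H=I+.006*n+.015*u;print('H',H,np.linalg.norm(O-H),'inner deg',np.degrees(np.arctan2(u[1],u[0])))
R=Rot.from_quat(sense()['tool_rot'])
a0=np.arctan2(*(O-H)[::-1]);end=I-.085*u+.012*n;a1=np.arctan2(*(end-H)[::-1]);print(np.degrees([a0,a1]),end)
pr=O
for a in np.linspace(a0,a1+.0,21)[1:]:
    q=H+np.linalg.norm(O-H)*np.array([np.cos(a),np.sin(a)]);d=R.inv().apply([*(q-pr),0])*100;pr=q;print(d[:2].round(2),q.round(3))
E
```

```text
t: 2.95
tcp_pos: [0.6192, 0.0458, 0.1434]
tool_rot: [0.16, 0.987, -0.0, -0.001]
force: [0.7, -1.3, -1.0]
finger_gap: 0.601
gripper_force: 0.0
t: 3.7
tcp_pos: [0.6201, 0.0452, 0.1447]
tool_rot: [0.16, 0.987, -0.0, 0.001]
force: [-0.1, -1.0, 5.9]
finger_gap: 0.198
gripper_force: 39.1
t 3.7 tcp [0.6201 0.0452 0.1447] F [-0.1 -1.   5.9] gap 0.198 grip 39.1 togo cm [ 0.11 -0.02  0.17]
[]
H [0.51793434 0.05380713] 0.10250139374040551 inner deg -69.20588504449637
[ -4.82039199 107.36048459] [0.48804242 0.14942341]
[0.28 0.96] [0.62  0.055]
[0.38 0.93] [0.62  0.065]
[0.47 0.89] [0.618 0.075]
[0.55 0.84] [0.616 0.085]
[0.63 0.78] [0.612 0.094]
[0.7  0.72] [0.608 0.103]
[0.77 0.64] [0.602 0.112]
[0.83 0.57] [0.596 0.12 ]
[0.88 0.48] [0.59  0.127]
[0.92 0.39] [0.582 0.134]
[0.96 0.3 ] [0.574 0.14 ]
[0.98 0.21] [0.565 0.145]
[1.   0.11] [0.556 0.149]
[1.   0.01] [0.547 0.152]
[ 1.   -0.09] [0.537 0.155]
[ 0.99 -0.18] [0.527 0.156]
[ 0.96 -0.28] [0.517 0.156]
[ 0.93 -0.37] [0.507 0.156]
[ 0.89 -0.46] [0.497 0.154]
[ 0.84 -0.55] [0.487 0.152]
```

```bash
python3 -m inch '[{"dx":0.28,"dy":0.96,"dz":-0.1,"wx":0,"wy":0,"wz":0},{"dx":0.4,"dy":0.93,"dz":0,"wx":0,"wy":0,"wz":0},{"dx":0.5,"dy":0.88,"dz":0,"wx":0,"wy":0,"wz":0},{"dx":0.58,"dy":0.82,"dz":0,"wx":0,"wy":0,"wz":0},{"dx":0.65,"dy":0.76,"dz":0,"wx":0,"wy":0,"wz":0},{"dx":0,"dy":0,"dz":0,"wx":0,"wy":0,"wz":0}]'
python3 -c "
from h import *
togo([.612,.094,.144])
print(sense()['ft_torque'])
T=eyes.snapshot('top');print(knobs(T,(235,150,290,260)))
S=eyes.snapshot('side');k=knobs(S,(235,170,340,240));print([(c,plane('side',c,.083)) for c,_ in k])
p=eyes.camera_params('wrist');W=eyes.snapshot('wrist');k=knobs(W,(0,0,512,290));print([(c,plane('wrist',c,.09,p)) for c,_ in k])
cv2.imwrite('pics/w3.png',W[:,:,::-1])"
```

```text
t: 4.5
tcp_pos: [0.6099, 0.0958, 0.1448]
tool_rot: [0.16, 0.987, 0.001, -0.0]
force: [0.7, 2.2, 1.6]
finger_gap: 0.199
gripper_force: 39.2
t 4.5 tcp [0.6099 0.0958 0.1448] F [0.7 2.2 1.6] gap 0.199 grip 39.2 togo cm [-0.26 -0.11  0.08]
[ 0.35306483 -0.1149697  -0.00113054]
[]
[(array([320.1, 208. ]), array([0.50769701, 0.06545376, 0.083     ])), (array([265.3, 218.7]), array([0.60208256, 0.09837967, 0.083     ]))]
[(array([105.7,  83.4]), array([0.50642108, 0.06530995, 0.09      ])), (array([257.5, 261.9]), array([0.60417801, 0.09783603, 0.09      ]))]
```

View pics/w3.png

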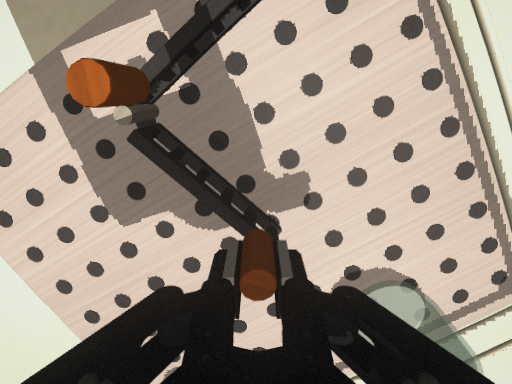

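Wrist view: outer knob held at (258,265), leaf turning, and the carafe (400,300) is clear. The side view has the inner knob unmoved at (320,208). Continue along the arc.

```bash
python3 -m inch '[{"dx":0.72,"dy":0.7,"dz":0,"wx":0,"wy":0,"wz":0},{"dx":0.79,"dy":0.62,"dz":0,"wx":0,"wy":0,"wz":0},{"dx":0.84,"dy":0.54,"dz":0,"wx":0,"wy":0,"wz":0},{"dx":0.89,"dy":0.45,"dz":0,"wx":0,"wy":0,"wz":0},{"dx":0.93,"dy":0.36,"dz":0,"wx":0,"wy":0,"wz":0},{"dx":0.96,"dy":0.27,"dz":0,"wx":0,"wy":0,"wz":0},{"dx":0.98,"dy":0.18,"dz":0,"wx":0,"wy":0,"wz":0},{"dx":0,"dy":0,"dz":0,"wx":0,"wy":0,"wz":0}]'
cat >> h.py <<'E'
def status(H=(.5179,.0538),end=(.488,.1494)):
    togo([*end,.144])
    S=eyes.snapshot('side');k=knobs(S,(235,170,370,290));K=[(c,plane('side',c,.083)[:2].round(4)) for c,_ in k];print(K)
    O=np.array(sense()['tcp_pos'][:2])-H;print('r',np.linalg.norm(O),'ang',np.degrees(np.arctan2(O[1],O[0])))
E
python3 -c "
from h import *
status()"
```

```text
t: 5.65
tcp_pos: [0.5605, 0.1436, 0.1448]
tool_rot: [0.16, 0.987, -0.0, -0.002]
force: [-2.4, -0.7, 2.6]
finger_gap: 0.2
gripper_force: 39.3
t 5.65 tcp [0.5605 0.1436 0.1448] F [-2.4 -0.7  2.6] gap 0.2 grip 39.3 togo cm [ 7.06 -1.75  0.11]
[(array([320. , 208.4]), array([0.5079, 0.0664])), (array([293.5, 244.2]), array([0.552 , 0.1477]))]
r 0.09944470514874848 ang 64.41082863840847
```

```bash
python3 -m inch '[{"dx":1.0,"dy":0.08,"dz":0,"wx":0,"wy":0,"wz":0},{"dx":1.0,"dy":-0.02,"dz":0,"wx":0,"wy":0,"wz":0},{"dx":0.99,"dy":-0.13,"dz":0,"wx":0,"wy":0,"wz":0},{"dx":0.97,"dy":-0.23,"dz":0,"wx":0,"wy":0,"wz":0},{"dx":0.94,"dy":-0.33,"dz":0,"wx":0,"wy":0,"wz":0},{"dx":0.9,"dy":-0.43,"dz":0,"wx":0,"wy":0,"wz":0},{"dx":0,"dy":0,"dz":0,"wx":0,"wy":0,"wz":0}]'
python3 -c "
from h import *
status()"
```

```text
t: 6.58
tcp_pos: [0.5027, 0.1511, 0.1448]
tool_rot: [0.16, 0.987, -0.0, -0.001]
force: [-0.5, -5.6, -0.5]
finger_gap: 0.199
gripper_force: 39.4
t 6.58 tcp [0.5027 0.1511 0.1448] F [-0.5 -5.6 -0.5] gap 0.199 grip 39.4 togo cm [ 1.34 -0.63  0.09]
[]
r 0.09848850557161358 ang 98.84131069578383
```

```bash
python3 -m inch '[{"dx":0.5,"dy":-0.38,"dz":0,"wx":0,"wy":0,"wz":0},{"dx":0.45,"dy":-0.3,"dz":0,"wx":0,"wy":0,"wz":0},{"dx":0,"dy":0,"dz":0,"wx":0,"wy":0,"wz":0},{"dx":0,"dy":0,"dz":0,"wx":0,"wy":0,"wz":0}]'
python3 -c "
from h import *
status()
p=eyes.camera_params('wrist');W=eyes.snapshot('wrist');k=knobs(W,(0,0,512,384));print([(c,plane('wrist',c,.09,p)) for c,_ in k])
cv2.imwrite('pics/w4.png',W[:,:,::-1])"
```

```text
t: 7.12
tcp_pos: [0.4918, 0.1482, 0.1448]
tool_rot: [0.16, 0.987, -0.0, -0.001]
force: [-1.2, -0.7, 0.9]
finger_gap: 0.199
gripper_force: 39.4
t 7.12 tcp [0.4918 0.1482 0.1448] F [-1.2 -0.7  0.9] gap 0.199 grip 39.4 togo cm [ 0.4  -0.01  0.08]
[(array([318.3, 212.7]), array([0.511 , 0.0767]))]
r 0.09797701532366947 ang 105.43757736520448
[(array([257.5, 266.2]), array([0.4882056 , 0.15018303, 0.09      ])), (array([132.8, 300.2]), array([0.48771862, 0.08160851, 0.09      ]))]
```

View pics/w4.png

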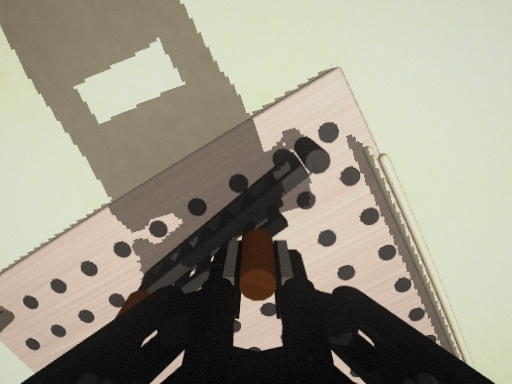

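Wrist view: outer knob at (258,265), leaves nearly alongside with a sliver between them, and the inner knob half hidden at (133,300). Ease on to the stop, watching the force.

```bash
for i in 1; do python3 -m inch '[{"dx":0.2,"dy":-0.09,"dz":0,"wx":0,"wy":0,"wz":0},{"dx":0,"dy":0,"dz":0,"wx":0,"wy":0,"wz":0}]'; python3 -m inch '[{"dx":0.2,"dy":-0.1,"dz":0,"wx":0,"wy":0,"wz":0},{"dx":0,"dy":0,"dz":0,"wx":0,"wy":0,"wz":0}]'; done
python3 -c "
from h import *
status()"
```

```text
t: 7.48
tcp_pos: [0.4911, 0.148, 0.1449]
tool_rot: [0.16, 0.987, 0.0, 0.0]
force: [0.9, 2.0, -2.2]
finger_gap: 0.196
gripper_force: 39.3
t: 7.72
tcp_pos: [0.4886, 0.1473, 0.1449]
tool_rot: [0.16, 0.987, -0.0, 0.0]
force: [1.3, 0.1, -3.0]
finger_gap: 0.194
gripper_force: 39.2
t 7.72 tcp [0.4886 0.1473 0.1449] F [ 1.3  0.1 -3. ] gap 0.194 grip 39.2 togo cm [0.12 0.18 0.09]
[(array([319.2, 211.1]), array([0.5094, 0.0729]))]
r 0.09799379202506667 ang 107.38514347034325
```

```bash
python3 -m inch '[{"dx":0.2,"dy":-0.12,"dz":0,"wx":0,"wy":0,"wz":0},{"dx":0,"dy":0,"dz":0,"wx":0,"wy":0,"wz":0}]'; python3 -m inch '[{"dx":0.2,"dy":-0.12,"dz":0,"wx":0,"wy":0,"wz":0},{"dx":0,"dy":0,"dz":0,"wx":0,"wy":0,"wz":0}]'
python3 -c "
from h import *
status()
W=eyes.snapshot('wrist')
cv2.imwrite('pics/w5.png',cv2.resize(W[100:320,100:340,::-1],None,fx=2.5,fy=2.5))"
```

```text
t: 8.02
tcp_pos: [0.4877, 0.147, 0.145]
tool_rot: [0.16, 0.987, 0.001, 0.002]
force: [5.1, 1.4, -6.4]
finger_gap: 0.197
gripper_force: 39.2
t: 8.28
tcp_pos: [0.4866, 0.1464, 0.145]
tool_rot: [0.16, 0.987, 0.001, 0.003]
force: [6.1, 1.4, -8.3]
finger_gap: 0.191
gripper_force: 39.2
t 8.28 tcp [0.4866 0.1464 0.145 ] F [ 6.1  1.4 -8.3] gap 0.191 grip 39.2 togo cm [-0.04  0.33  0.1 ]
[(array([320.6, 210.5]), array([0.5069, 0.0712]))]
r 0.09778125722400224 ang 108.65989763180215
```

View pics/w5.png

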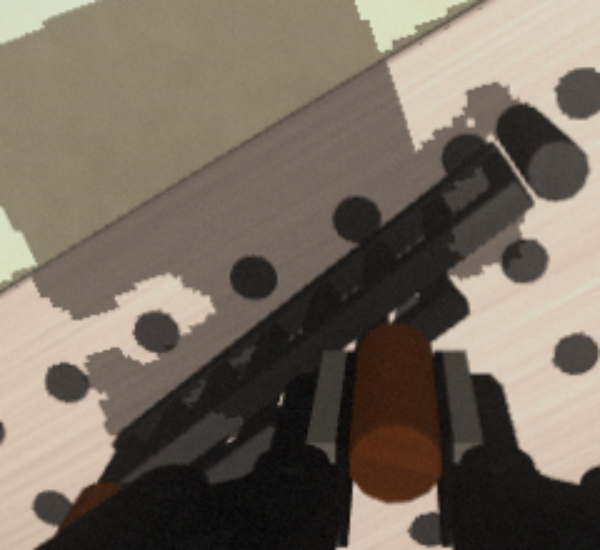

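The crop shows the two leaves parallel with only a thin sliver between them, and the force has risen to about 6 N: the stop is reached. Release, lift and check.

```bash
python3 -m inch '[{"dx":0,"dy":0,"dz":0,"wx":0,"wy":0,"wz":0},{"dx":0,"dy":0,"dz":0,"wx":0,"wy":0,"wz":0},{"dx":0,"dy":0,"dz":0,"wx":0,"wy":0,"wz":0},{"dx":0,"dy":0,"dz":-1.5,"wx":0,"wy":0,"wz":0},{"dx":0,"dy":0,"dz":-3,"wx":0,"wy":0,"wz":0},{"dx":0,"dy":0,"dz":-3,"wx":0,"wy":0,"wz":0},{"dx":0,"dy":0,"dz":-3,"wx":0,"wy":0,"wz":0},{"dx":0,"dy":0,"dz":-2,"wx":0,"wy":0,"wz":0},{"dx":0,"dy":0,"dz":0,"wx":0,"wy":0,"wz":0}]' 0.5 40
python3 -c "
from h import *
status(end=(.507,.066))
p=eyes.camera_params('wrist');W=eyes.snapshot('wrist');k=knobs(W,(0,0,512,384));print([(c,st[4],plane('wrist',c,.09,p)) for c,st in k])
S=eyes.snapshot('side')
cv2.imwrite('pics/w6.png',np.hstack([cv2.resize(W,None,fx=.78,fy=.78),S[:,:,:][40:339,130:530]])[:,:,::-1])"
```

```text
t: 9.5
tcp_pos: [0.4846, 0.1466, 0.2723]
tool_rot: [0.16, 0.987, 0.001, 0.002]
force: [0.4, 1.2, -0.4]
finger_gap: 0.501
gripper_force: 0.0
t 9.5 tcp [0.4846 0.1466 0.2723] F [ 0.4  1.2 -0.4] gap 0.501 grip 0.0 togo cm [-4.61 -6.96 12.83]
[(array([321.3, 207.8]), array([0.5056, 0.0648])), (array([334.4, 247.8]), array([0.4866, 0.1488]))]
r 0.09874828012031066 ang 110.15338358047232
[(array([258.8, 194.3]), 387, array([0.48662355, 0.14784494, 0.09      ])), (array([181.8, 237.5]), 456, array([0.50481367, 0.06438356, 0.09      ]))]Traceback (most recent call last):
  File "<string>", line 6, in <module>
    cv2.imwrite('pics/w6.png',np.hstack([cv2.resize(W,None,fx=.78,fy=.78),S[:,:,:][40:339,130:530]])[:,:,::-1])
                              ~~~~~~~~~^^^^^^^^^^^^^^^^^^^^^^^^^^^^^^^^^^^^^^^^^^^^^^^^^^^^^^^^^^^^^
    return _nx.concatenate(arrs, 1, dtype=dtype, casting=casting)
           ~~~~~~~~~~~~~~~^^^^^^^^^^^^^^^^^^^^^^^^^^^^^^^^^^^^^^^
ValueError: all the input array dimensions except for the concatenation axis must match exactly, but along dimension 0, the array at index 0 has size 300 and the array at index 1 has size 299
```

Knobs now at (0.505,0.0645) and (0.487,0.148): 86 mm apart, so folded, with the inner leaf within about 0.01 rad of where it was. Now turn the tool 60° so the fingers close along the rail, and go over the inner knob.

```bash
python3 -m inch '[{"dx":0,"dy":0,"dz":0,"wx":0,"wy":0,"wz":10},{"dx":0,"dy":0,"dz":0,"wx":0,"wy":0,"wz":10},{"dx":0,"dy":0,"dz":0,"wx":0,"wy":0,"wz":10},{"dx":0,"dy":0,"dz":0,"wx":0,"wy":0,"wz":10},{"dx":0,"dy":0,"dz":0,"wx":0,"wy":0,"wz":10},{"dx":0,"dy":0,"dz":0,"wx":0,"wy":0,"wz":10},{"dx":-3,"dy":0.15,"dz":1,"wx":0,"wy":0,"wz":0},{"dx":-3,"dy":0.1,"dz":2,"wx":0,"wy":0,"wz":0},{"dx":-2.46,"dy":0.1,"dz":2,"wx":0,"wy":0,"wz":0},{"dx":0,"dy":0,"dz":0,"wx":0,"wy":0,"wz":0}]' 0.5
python3 -c "
from h import *
togo((.505,.0645,.144));print(sense()['q'][5])
p=eyes.camera_params('wrist');W=eyes.snapshot('wrist');k=knobs(W,(0,0,512,384));print([(c,st[4],plane('wrist',c,.09,p)) for c,st in k])
cv2.imwrite('pics/w7.png',W[:,:,::-1])"
```

```text
t: 10.9
tcp_pos: [0.5034, 0.063, 0.2176]
tool_rot: [0.633, 0.774, -0.002, -0.002]
force: [0.3, -0.6, 0.8]
finger_gap: 0.502
gripper_force: 0.0
t 10.9 tcp [0.5034 0.063  0.2176] F [ 0.3 -0.6  0.8] gap 0.502 grip 0.0 togo cm [0.1  0.23 7.36]
-0.2948393485769887
[(array([256.1,  90.5]), 689, array([0.48504464, 0.14817512, 0.09      ])), (array([260.2, 214.5]), 752, array([0.50480053, 0.0650325 , 0.09      ])), (array([493.8, 291.4]), 119, array([0.71279354, 0.0348186 , 0.09      ])), (array([500.9, 286.7]), 125, array([0.71698816, 0.04028672, 0.09      ])), (array([482.4, 295.8]), 122, array([0.70447131, 0.02895611, 0.09      ])), (array([474. , 303.8]), 112, array([0.70075093, 0.01997784, 0.09      ])), (array([468.2, 312.8]), 112, array([0.69994977, 0.01017703, 0.09      ])), (array([469.3, 324.2]), 160, array([ 0.70700496, -0.00142824,  0.09      ]))]
```

View pics/w7.png

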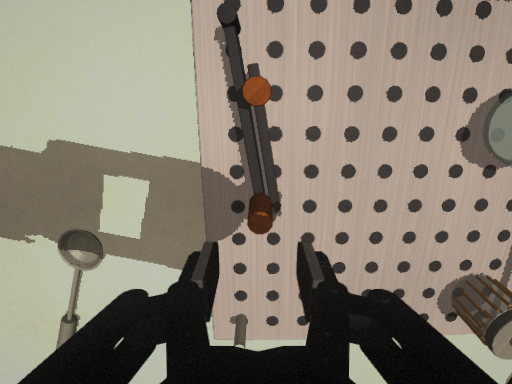

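Wrist view: leaves folded alongside each other, hinge post at (228,14), outer knob (256,91), and the inner knob (260,214) centred between the fingers. The carafe at (505,128) is far off. Descend and grip.

```bash
python3 -c "
from h import *
p=eyes.camera_params('wrist');print([plane('wrist',(228,14),z,p) for z in (.06,.064)])"
python3 -m inch '[{"dx":0.1,"dy":0.18,"dz":2,"wx":0,"wy":0,"wz":0},{"dx":0,"dy":0,"dz":2,"wx":0,"wy":0,"wz":0},{"dx":0,"dy":0,"dz":2,"wx":0,"wy":0,"wz":0},{"dx":0,"dy":0,"dz":1.3,"wx":0,"wy":0,"wz":0},{"dx":0,"dy":0,"dz":0,"wx":0,"wy":0,"wz":0}]'
python3 -m inch '[{"dx":0,"dy":0,"dz":0,"wx":0,"wy":0,"wz":0},{"dx":0,"dy":0,"dz":0,"wx":0,"wy":0,"wz":0},{"dx":0,"dy":0,"dz":0,"wx":0,"wy":0,"wz":0},{"dx":0,"dy":0,"dz":0,"wx":0,"wy":0,"wz":0},{"dx":0,"dy":0,"dz":-0.1,"wx":0,"wy":0,"wz":0}]' 0 40
python3 -c "
from h import *
togo((.505,.0645,.144))
P=np.array([.456,.2]);I=np.array(sense()['tcp_pos'][:2]);r=.140
R=Rot.from_quat(sense()['tool_rot']);a0=np.arctan2(*(I-P)[::-1]);print(np.linalg.norm(I-P),np.degrees(a0))
pr=P+r*np.array([np.cos(a0),np.sin(a0)])
for a in np.linspace(a0,np.radians(12),21)[1:]:
    q=P+r*np.array([np.cos(a),np.sin(a)]);d=R.inv().apply([*(q-pr),0])*100;pr=q;print(d[:2].round(2),q.round(3))
"
```

```text
[array([0.45578934, 0.19567706, 0.06      ]), array([0.45633889, 0.19481257, 0.064     ])]
t: 11.58
tcp_pos: [0.5054, 0.0662, 0.1464]
tool_rot: [0.632, 0.775, -0.0, -0.001]
force: [-0.6, 0.2, -0.5]
finger_gap: 0.504
gripper_force: 0.0
t: 12.2
tcp_pos: [0.5058, 0.0658, 0.1478]
tool_rot: [0.632, 0.775, 0.0, -0.0]
force: [0.5, 2.0, -5.6]
finger_gap: 0.198
gripper_force: 39.1
t 12.2 tcp [0.5058 0.0658 0.1478] F [ 0.5  2.  -5.6] gap 0.198 grip 39.1 togo cm [-0.11 -0.1   0.38]
0.14317323187097764 -69.66188872648088
[0.19 0.98] [0.514 0.073]
[0.26 0.96] [0.523 0.077]
[0.32 0.94] [0.531 0.082]
[0.39 0.92] [0.54  0.088]
[0.46 0.89] [0.547 0.094]
[0.52 0.85] [0.555 0.101]
[0.58 0.81] [0.562 0.108]
[0.63 0.77] [0.568 0.116]
[0.69 0.72] [0.574 0.124]
[0.74 0.67] [0.579 0.132]
[0.78 0.62] [0.583 0.141]
[0.82 0.56] [0.587 0.151]
[0.86 0.5 ] [0.59 0.16]
[0.9  0.44] [0.593 0.17 ]
[0.92 0.37] [0.594 0.18 ]
[0.95 0.31] [0.596 0.189]
[0.97 0.24] [0.596 0.199]
[0.98 0.17] [0.596 0.209]
[0.99 0.1 ] [0.595 0.219]
[1.   0.03] [0.593 0.229]
```

```bash
python3 -m inch '[{"dx":0.19,"dy":0.98,"dz":0.1,"wx":0,"wy":0,"wz":0},{"dx":0.26,"dy":0.96,"dz":0,"wx":0,"wy":0,"wz":0},{"dx":0.32,"dy":0.94,"dz":0,"wx":0,"wy":0,"wz":0},{"dx":0.39,"dy":0.92,"dz":0,"wx":0,"wy":0,"wz":0},{"dx":0.46,"dy":0.89,"dz":0,"wx":0,"wy":0,"wz":0},{"dx":0,"dy":0,"dz":0,"wx":0,"wy":0,"wz":0}]'
python3 -c "
from h import *
status(H=(.456,.1965))"
```

```text
t: 12.95
tcp_pos: [0.5485, 0.0921, 0.1476]
tool_rot: [0.632, 0.775, 0.0, -0.001]
force: [-2.4, 4.0, 7.7]
finger_gap: 0.194
gripper_force: 40.3
t 12.95 tcp [0.5485 0.0921 0.1476] F [-2.4  4.   7.7] gap 0.194 grip 40.3 togo cm [ 6.82 -4.78  0.38]
[(array([296.5, 218.3]), array([0.5486, 0.0928])), (array([325.3, 254.4]), array([0.5015, 0.1628]))]
r 0.1394300026519656 ang -48.459343037623974
```

```bash
python3 -m inch '[{"dx":0.5,"dy":0.86,"dz":0,"wx":0,"wy":0,"wz":0},{"dx":0.57,"dy":0.82,"dz":0,"wx":0,"wy":0,"wz":0},{"dx":0.63,"dy":0.77,"dz":0,"wx":0,"wy":0,"wz":0},{"dx":0.69,"dy":0.72,"dz":0,"wx":0,"wy":0,"wz":0},{"dx":0.74,"dy":0.67,"dz":0,"wx":0,"wy":0,"wz":0},{"dx":0.78,"dy":0.62,"dz":0,"wx":0,"wy":0,"wz":0},{"dx":0.82,"dy":0.56,"dz":0,"wx":0,"wy":0,"wz":0},{"dx":0.86,"dy":0.5,"dz":0,"wx":0,"wy":0,"wz":0},{"dx":0,"dy":0,"dz":0,"wx":0,"wy":0,"wz":0}]'
python3 -c "
from h import *
status(H=(.456,.1965))"
```

```text
t: 14.12
tcp_pos: [0.5894, 0.158, 0.1476]
tool_rot: [0.632, 0.775, -0.001, -0.002]
force: [-6.6, 4.1, 9.8]
finger_gap: 0.199
gripper_force: 40.7
t 14.12 tcp [0.5894 0.158  0.1476] F [-6.6  4.1  9.8] gap 0.199 grip 40.7 togo cm [  1.19 -10.11   0.42]
[(array([269.7, 248. ]), array([0.5899, 0.1585])), (array([319.1, 270.2]), array([0.5117, 0.1925]))]
r 0.13885467916331784 ang -16.117487623095077
```

```bash
python3 -m inch '[{"dx":0.9,"dy":0.35,"dz":0,"wx":0,"wy":0,"wz":0},{"dx":0.92,"dy":0.34,"dz":0,"wx":0,"wy":0,"wz":0},{"dx":0.95,"dy":0.29,"dz":0,"wx":0,"wy":0,"wz":0},{"dx":0.97,"dy":0.22,"dz":0,"wx":0,"wy":0,"wz":0},{"dx":0.98,"dy":0.15,"dz":0,"wx":0,"wy":0,"wz":0},{"dx":0.7,"dy":0.05,"dz":0,"wx":0,"wy":0,"wz":0},{"dx":0,"dy":0,"dz":0,"wx":0,"wy":0,"wz":0}]'
python3 -c "
from h import *
status(H=(.456,.1965))"
```

```text
t: 15.05
tcp_pos: [0.5933, 0.2129, 0.1476]
tool_rot: [0.632, 0.775, -0.001, -0.001]
force: [-4.1, -0.7, 7.5]
finger_gap: 0.196
gripper_force: 40.5
t 15.05 tcp [0.5933 0.2129 0.1476] F [-4.1 -0.7  7.5] gap 0.196 grip 40.5 togo cm [ -4.1  -11.59   0.4 ]
[(array([264.1, 277.9]), array([0.5941, 0.2134])), (array([321.7, 281.1]), array([0.5082, 0.2109]))]
r 0.13827521853313335 ang 6.797354152385172
```

```bash
python3 -m inch '[{"dx":0.5,"dy":-0.02,"dz":0,"wx":0,"wy":0,"wz":0},{"dx":0.4,"dy":-0.02,"dz":0,"wx":0,"wy":0,"wz":0},{"dx":0,"dy":0,"dz":0,"wx":0,"wy":0,"wz":0}]';python3 -m inch '[{"dx":0.3,"dy":0,"dz":0,"wx":0,"wy":0,"wz":0},{"dx":0,"dy":0,"dz":0,"wx":0,"wy":0,"wz":0}]';python3 -m inch '[{"dx":0.3,"dy":0,"dz":0,"wx":0,"wy":0,"wz":0},{"dx":0,"dy":0,"dz":0,"wx":0,"wy":0,"wz":0}]'
python3 -c "
from h import *
status(H=(.456,.1965))"
```

```text
t: 15.48
tcp_pos: [0.5919, 0.2211, 0.1477]
tool_rot: [0.632, 0.775, -0.001, 0.0]
force: [-2.7, -0.9, 6.2]
finger_gap: 0.194
gripper_force: 40.3
t: 15.72
tcp_pos: [0.5914, 0.2238, 0.1477]
tool_rot: [0.632, 0.775, -0.001, 0.0]
force: [-3.1, -2.0, 7.1]
finger_gap: 0.195
gripper_force: 40.3
t: 15.98
tcp_pos: [0.5911, 0.2252, 0.1477]
tool_rot: [0.632, 0.775, -0.002, 0.001]
force: [-1.4, -7.3, 6.0]
finger_gap: 0.194
gripper_force: 40.3
t 15.97 tcp [0.5911 0.2252 0.1477] F [-1.4 -7.3  6. ] gap 0.194 grip 40.3 togo cm [ -5.34 -11.63   0.41]
[(array([264.8, 281.7]), array([0.5925, 0.2196])), (array([323.3, 282.3]), array([0.5059, 0.2127]))]
r 0.138130850608656 ang 11.975133372145907
```

```bash
python3 -m inch '[{"dx":0.3,"dy":0,"dz":0,"wx":0,"wy":0,"wz":0},{"dx":0,"dy":0,"dz":0,"wx":0,"wy":0,"wz":0}]'
python3 -m inch '[{"dx":-0.2,"dy":0,"dz":0,"wx":0,"wy":0,"wz":0},{"dx":0,"dy":0,"dz":0,"wx":0,"wy":0,"wz":0},{"dx":0,"dy":0,"dz":0,"wx":0,"wy":0,"wz":0},{"dx":0,"dy":0,"dz":0,"wx":0,"wy":0,"wz":0},{"dx":0,"dy":0,"dz":-1.5,"wx":0,"wy":0,"wz":0},{"dx":0,"dy":0,"dz":-3,"wx":0,"wy":0,"wz":0},{"dx":0,"dy":0,"dz":-3,"wx":0,"wy":0,"wz":0},{"dx":0,"dy":0,"dz":-3,"wx":0,"wy":0,"wz":0},{"dx":0,"dy":0,"dz":-3,"wx":0,"wy":0,"wz":0},{"dx":0,"dy":0,"dz":0,"wx":0,"wy":0,"wz":0}]' 0.5
python3 -c "
from h import *
p=eyes.camera_params('wrist');W=eyes.snapshot('wrist');k=knobs(W,(0,0,512,384));print([(c,st[4],plane('wrist',c,.09,p).round(4)) for c,st in k])
S=eyes.snapshot('side');k=knobs(S,(235,170,370,300));K=[(c,plane('side',c,.083)[:2].round(4)) for c,_ in k];print(K)
cv2.imwrite('pics/w8.png',np.hstack([W[:,100:],S[:,120:]])[:,:,::-1][:,:800])"
```

```text
t: 16.27
tcp_pos: [0.591, 0.2258, 0.1476]
tool_rot: [0.631, 0.776, -0.004, 0.003]
force: [-1.5, -15.1, 6.8]
finger_gap: 0.198
gripper_force: 40.3
t: 17.52
tcp_pos: [0.5921, 0.2287, 0.2858]
tool_rot: [0.632, 0.775, 0.003, 0.002]
force: [0.3, -0.8, 0.6]
finger_gap: 0.503
gripper_force: 0.0
[(array([423.7, 155. ]), 367, array([0.7403, 0.2921, 0.09  ])), (array([161.7, 182.1]), 349, array([0.5043, 0.217 , 0.09  ])), (array([254.2, 192. ]), 410, array([0.5919, 0.2247, 0.09  ])), (array([354.5, 352.6]), 37, array([0.7518, 0.0476, 0.09  ])), (array([364. , 357.6]), 69, array([0.7664, 0.0416, 0.09  ])), (array([493.3, 370.8]), 263, array([0.9542, 0.0418, 0.09  ]))]
[(array([264.3, 285. ]), array([0.5928, 0.2251])), (array([322.8, 286.2]), array([0.5068, 0.2192]))]
```

View pics/w8.png

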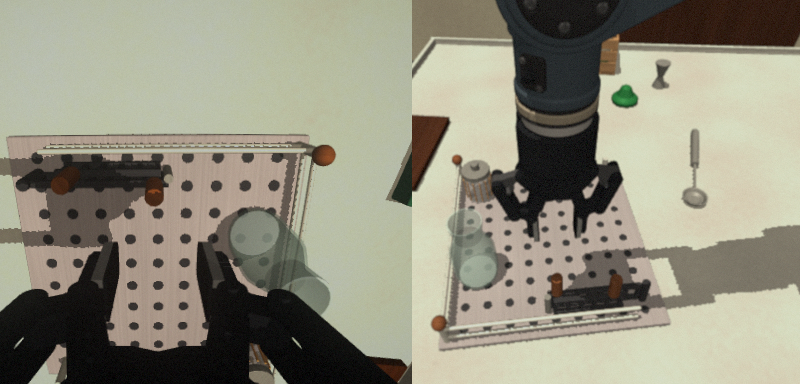

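Wrist view (left panel): the folded pair lies parallel to the rail, knobs at (65,180) and (154,192). Side view (right panel): the carafe is still at its original pixels (186,265 in the full frame) and the gripper is clear. The stop held at 15 N.

```bash
python3 -c "
from station import workorder
print(workorder.sign_off())"
```

```text
the job is handed in; nothing more can be done
None
```

The outer leaf is folded flat on the inner leaf and the pair is swung round to its stop beside the side rail, with the carafe unmoved and the gate released; the job was handed in at about 18 s, and sign-off returned no verdict.

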